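Take the deep parts case out of a packed rack and close up the row

ROBOT

A 6-joint arm with a two-finger parallel gripper is mounted at the origin on the work surface. World frame = base frame: x ahead of the robot, y to its left, z up, the work surface at z = 0. Lengths are in m, angles in rad, forces in N, time in s.
With the tool pointing down it reaches from about 0.35 to 0.775 m from the base axis. Payload 7.3 kg.
Tool frame: the origin (TCP) lies at the very end of the fingers, on their centre line; the grasp point (between the pads) lies 19 mm behind it (robot.pinch_z is the distance from the TCP to the grasp point, in m); z points along the fingers, y is the line along which they close (so a half turn about z gives the same grasp; the last joint's range is limited). The gripper opens to 92 mm and grips with 3 to 60 N. Pads are 19 mm wide; open, the fingers measure 130 mm over their backs; the gripper's body (75 mm by 190 mm) begins 47 mm behind the grasp point.
Start: joints at [-0.146, 0.342, 1.524, -0, 1.275, -0.146], TCP at [0.525, 0, 0.227] pointing down, gripper open.
Joint ranges: [-2.53, 2.53], [-0.77, 2.02], [0.04, 2.7], [-1, 4.14], [0.28, 2.66], [-3.11, 3.11]. Speed limits (rad/s): [2.57, 2.57, 3.14, 3.14, 3.14, 3.14].

INTERFACE

Orientations are given as [roll, pitch, yaw] about the fixed x, y, z axes, in that order (R = Rz(yaw) Ry(pitch) Rx(roll)).
In Python, from cell import robot gives the robot as it stands.
- The arm moves only by the tool move_arm, never from a script. Its argument "motion" is a list of rows, each a list of 6 numbers: the shift along the tool's x, y, z in units of 0.1 m (1.0 is 0.1 m), then the turn, a rotation vector about the tool's x, y, z in units of pi rad (1.0 is pi rad). In form: [[dx, dy, dz, rx, ry, rz], ...]. A call has 1 to 12 rows; each row is the pose to reach, as a shift and turn from the pose commanded when the call began, along the tool's axes at that moment, turning the shorter way round; what a row does not reach only later rows make up. A row lasts 1/8 s, in which the tool goes at most 62.5 mm and 10.7 degrees, less where a joint would pass 70% of its speed; a pose out of reach is approached as far as the arm can. A call with a number of a shift or a turn outside -1 to 1 is refused whole. A call with a gripper value outside its range is refused whole. "fingers" is the opening, from -1 (shut) to 1 (fully open), set as the call begins (left out, the last holds). The fingers move at their own pace and stop on an object; "newtons" is the grip in N (left out, the last holds). Time passes only in rows, so rows that repeat a pose let the fingers close. It gives the time, the measured TCP pose, the force, the opening and the grip force at its end, in the units of the state.
- robot.observe(): the state, without advancing time (a new reading comes with each control period).
- robot.read_camera(name): name is "scene" or "side" or "wrist"; returns a dict with "image" (420x560x3 uint8, red, green, blue), "range_z" (420x560 float32, m along the optical axis (not along the pixel's ray), 0 where there is no reading), "vfov" (degrees; the focal length in pixels is half the picture's height over the tangent of half this angle, whatever the lens; pixels are square), "cx", "cy" (the principal point, pixels), "k1" (the pictures are not rectified: a ray, as slopes to the right and down, at radius r is drawn at 1 + k1 r^2 times it, then the intrinsics apply), "extrinsics" (4x4, takes a point from camera to world coordinates); the wrist camera has in their place "hand_eye" (4x4, takes a point from camera to tool coordinates, whose origin is the TCP and whose axes are the flange's). Camera axes: x right, y up, looking along -z (the intrinsics and any distortion apply to the point x, -y, -z); pixel columns grow to the right and rows downward; lengths in m; the calibration is good to about 2 mm. A picture is of the moment at which its call begins: read the wrist's pose just before it.
- robot.hand_in(): hands the job in; it is judged then, once.
The state is a dict: "time": time; "qpos": joint angles; "qvel": joint speeds; "joint_efforts": joint torques, N m; "tool_pos": TCP position; "tool_rot": TCP orientation; "contact_force": force on the tool from outside, world axes, zero at the start; "torque": the same for the moment, N m; "opening": finger opening in m; "grip_force": force on a finger pad.
Only numpy, scipy, OpenCV 4.12 (cv2) and the standard library are available. Lean on these libraries where they do the work, as an engineer would, in place of code of your own. Each camera call takes 0.05 s, during which the arm holds its last target. There are 200 camera calls.

TASK

Five parts cases stand packed tight in the rack; take out the deep one, whose back stands out behind the others, for the next group: tilt it out by its top until it leans on the rack's front rail, then grip it and lift it out over the rail. Stand it upright in the empty bay of the plywood kit tray without dropping it, and then push the rack's sliding end plate in so that the four remaining cases stand upright and tight together again. Do not tip the other cases or knock about the small things lying around and in the tray.

Things in the scene. Friction and masses are not known exactly. Their poses are not given: they have to be found in the camera images.
- deep_case_mid (a point): The deep parts case: closed, grey plastic, on edge like a book, 160 mm tall, 46 thick, 100 deep, 0.2-0.4 kg; the only one 100 mm deep. Its front is in line with the others, its back stands out 20 mm behind theirs; it may have any of the five places. Point: its centre, 80 mm up, 50 mm behind its front. Axes: x front to back (as the rack's), y across its thickness, z up its height.
- rack: Case rack, fixed. Origin on the bench; x to its back (it stands side-on to the robot: front to the robot's right, back to the left), y along the row toward the robot. Deck 4 mm thick; on it five cases about 1 mm apart, at y = -94, -47, 0, 47, 94 mm, fronts at x = -40 mm, tops 164 mm above the bench. Behind them only an upstand, 36 mm high, at x = 65 mm: their upper backs are free. A fixed cheek, 150 mm high, closes the row at y = -119 mm.
- rail_mid (a point): Centre of the rack's front guard rail, a 10 mm round bar along the row, 69 mm above the bench, 60 mm ahead of the cases' fronts. A case tilted about its lower front edge past its balance (32 deg for the deep case: top back edge straight above lower front edge) comes to lean on it by itself, about 40 deg from upright, top outward over the rail; let go earlier it falls back. Axes: the rack's.
- end_plate (a joint): Travel (m) of the rack's sliding end plate: 0 at the start, against the full row, growing as it moves along the row toward the fixed cheek (rack -y). It slides stiffly (1.5 N, plus the cases it pushes) and stays where it is left. With one case gone the row is tight again at about 0.053.
- end_plate_top (a point): Middle of the top edge of the sliding end plate, a steel sheet 3 mm thick, 95 mm deep, top 150 mm above the bench. Axes: the rack's. The cases are on its -y side; its outer face looks to +y, with clear bench beyond and a 26 mm wide, 7 mm high foot flange along it.
- free_bay (a point): Centre of the floor of the empty bay of the plywood kit tray (fixed, 160 x 190 mm, 55 mm high, walls 5 mm). A divider makes two bays, each 150 mm (x) by 87 mm (y) inside, floor 5 mm above the bench. Axes: the tray's, x away from the robot, y left. The other bay, 92 mm toward -y, holds a spool and a bottle.
- case_a_mid (a point): One of the four ordinary parts cases. Like the deep case (160 mm tall, 46 mm thick, same grey plastic) but only 80 mm deep. The point is the centre of the case (80 mm above its underside); axes as for the deep case.
- case_b_mid (a point): One of the four ordinary parts cases. Like the deep case (160 mm tall, 46 mm thick, same grey plastic) but only 80 mm deep. The point is the centre of the case (80 mm above its underside); axes as for the deep case.
- case_c_mid (a point): One of the four ordinary parts cases. Like the deep case (160 mm tall, 46 mm thick, same grey plastic) but only 80 mm deep. The point is the centre of the case (80 mm above its underside); axes as for the deep case.
- case_d_mid (a point): One of the four ordinary parts cases. Like the deep case (160 mm tall, 46 mm thick, same grey plastic) but only 80 mm deep. The point is the centre of the case (80 mm above its underside); axes as for the deep case.
- solder_spool: Bystander: bare metal spool, 60 mm across, 43 mm high, standing in the other bay of the kit tray; origin at the centre of its underside.
- flux_bottle: Bystander: small amber bottle with a black cap, 36 mm across, 75 mm high, in the other bay of the kit tray; origin at the centre of its underside.
- tip_cleaner: Bystander: round dark pot with brass wool, 84 mm across, 46 mm high; origin at the centre of its underside.
- pliers: Bystander: pliers lying flat, 150 mm long, 16 mm high; origin on the bench, near the middle of their length.
- screwdriver: Bystander: screwdriver lying flat, 170 mm long; origin at its underside, mid-length.
Things that resemble listed ones, but are neither listed nor needed, are in the scene too. What is shaped like the part that bears case_b_mid but orange is not meant.

How it is judged:
By the outcome, as a careful person would: the job done as asked, in the order asked, and still so for the second after the job is handed in, with the robot touching nothing.
It also fails if it takes over 72 s, if anything falls off the work surface, if the arm or the gripper's body presses on something with over 40 N, if the wrist force passes 120 N, or if a joint passes its speed limit or range.

## Working session

There is one attempt and no reset: what is moved stays moved. The work goes in short steps, Python scripts to look and compute and a tool call to move; the robot and the scene stay as the last step left them, time stands still between calls to the robot, and variables do not carry over. Pictures are saved under pics/ and viewed, at most 10 in all, crops included, and the job is handed in when it is done.

Besides the shell and the picture viewer there is one more tool, called after "Request:" as name(argument=value, ...) on one line, values as JSON. move_arm: Moves the arm, as the interface text tells. Shifts and turns lie within -1 to 1; 1 stands for 0.1 m of shift or pi rad of turn. Its arguments: {"type":"object","properties":{"motion":{"type":"array"},"fingers":{"type":"number"},"newtons":{"type":"number"}},"required":["motion"]}

```bash
ls; mkdir -p pics
cat > h.py <<'E'
import numpy as np, cv2
from scipy.spatial.transform import Rotation as R
from cell import robot
def cam(name):
    s=robot.observe(); c=robot.read_camera(name)
    if name=="wrist":
        T=np.eye(4);T[:3,:3]=R.from_euler('xyz',s["tool_rot"]).as_matrix() if len(np.ravel(s["tool_rot"]))==3 else s["tool_rot"];T[:3,3]=s["tool_pos"]
        c["E"]=T@c["hand_eye"]
    else: c["E"]=c["extrinsics"]
    return c
def cloud(c):
    im=c["image"];H,W=im.shape[:2];f=H/2/np.tan(np.radians(c["vfov"])/2)
    v,u=np.mgrid[0:H,0:W]
    K=np.array([[f,0,c["cx"]],[0,f,c["cy"]],[0,0,1.]])
    p=np.stack([u.ravel(),v.ravel()],1).astype(np.float64)[:,None]
    q=cv2.undistortPoints(p,K,np.array([c["k1"],0,0,0.]))[:,0]
    d=np.stack([q[:,0],-q[:,1],-np.ones(len(q))],1)
    P=d*c["range_z"].ravel()[:,None]
    X=P@c["E"][:3,:3].T+c["E"][:3,3]
    X[c["range_z"].ravel()==0]=np.nan
    return X.reshape(H,W,3)
def save(c,n): cv2.imwrite("pics/"+n,c["image"][:,:,::-1])
E
python3 - <<'E'
from h import *
o=robot.observe();print(o)
for n in("scene","side"):
    c=cam(n);save(c,n+"0.png");X=cloud(c);np.save(n+"0.npy",X);print(n,c["E"].round(3).tolist(),c["vfov"],c["k1"],np.isnan(X).mean())
E
```

```text
pics
{'time': 0.0, 'qpos': array([-1.46035571e-01,  3.42733628e-01,  1.52502511e+00,  3.11524138e-06,
        1.27535730e+00, -1.46025269e-01]), 'qvel': array([ 0.00014685,  0.00112895, -0.00083033, -0.00091856,  0.00018793,
       -0.00109277]), 'joint_efforts': array([ 7.61924657e-04, -4.31245601e+01, -2.44219762e+01,  7.17750052e-02,
        5.59406646e-02, -1.04314388e-04]), 'tool_pos': array([5.24601827e-01, 6.31061356e-05, 2.26036461e-01]), 'tool_rot': array([-3.14008591e+00, -2.24610220e-04,  1.57078495e+00]), 'contact_force': array([ 0.38445071, -0.55675027,  0.00477244]), 'torque': array([ 0.01429852, -0.007957  ,  0.02239534]), 'grip_force': 0.0, 'opening': 0.09167746608333469}
scene [[0.353, -0.746, 0.564, 1.052], [0.936, 0.279, -0.215, -0.205], [0.003, 0.604, 0.797, 0.907], [0.0, 0.0, 0.0, 1.0]] 54.45866099096449 0.018944381832952745 0.004043367346938775
side [[0.753, 0.496, -0.432, 0.092], [-0.658, 0.556, -0.508, -0.457], [-0.012, 0.667, 0.745, 0.801], [0.0, 0.0, 0.0, 1.0]] 54.306539475282094 -0.08561243530154505 0.003945578231292517
```

View pics/scene0.png

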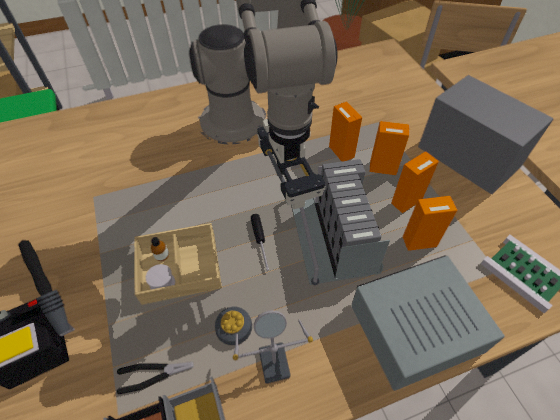

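View pics/side0.png

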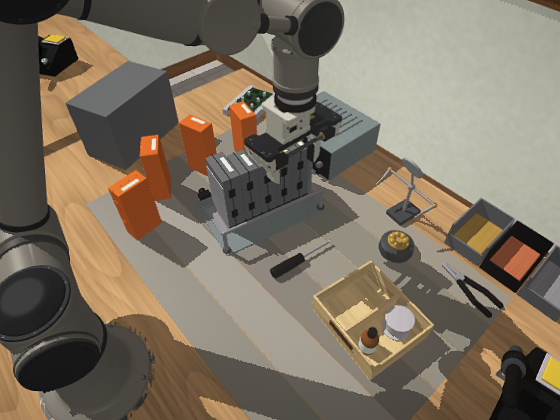

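Both views show the grey row around scene pixels (350,205), the rail on its right side (world −y), the tray at (178,262) with its empty bay toward the rack, and orange look-alikes behind the row. Next I measure the case tops.

Run:
```python
from h import *
A=[]
for n in("scene","side"):
    X=np.load(n+"0.npy");im=cv2.imread(f"pics/{n}0.png");hsv=cv2.cvtColor(im,cv2.COLOR_BGR2HSV)
    # grey top surfaces
    m=(abs(X[...,2]-.164)<.005)&(hsv[...,1]<60)&(X[...,0]<.85)&(X[...,0]>.3)&(X[...,1]<.3)&(X[...,1]>-.1)
    nl,l,st,_=cv2.connectedComponentsWithStats(m.astype(np.uint8))
    for i in range(1,nl):
        if st[i,4]>100:
            P=X[l==i];print(n,st[i],P.mean(0).round(3),cv2.minAreaRect(P[:,:2].astype(np.float32)*1000))
    # tray: wooden tops z~0.055
    m=(abs(X[...,2]-.055)<.004)&(hsv[...,1]>50)&(hsv[...,0]<35)&(X[...,1]<0.0)&(X[...,1]>-.4)&(X[...,0]>.3)&(X[...,0]<.7)
    nl,l,st,_=cv2.connectedComponentsWithStats(cv2.morphologyEx(m.astype(np.uint8),cv2.MORPH_CLOSE,np.ones((3,3))))
    for i in range(1,nl):
        if st[i,4]>100:
            P=X[(l==i)&m];print("tray",n,st[i],P.mean(0).round(3),cv2.minAreaRect(P[:,:2].astype(np.float32)*1000))
# top-down raster height image
a=np.concatenate([np.load(n+"0.npy").reshape(-1,3) for n in("scene","side")]);
c=np.concatenate([cv2.imread(f"pics/{n}0.png").reshape(-1,3) for n in("scene","side")])
k=(a[:,0]>.3)&(a[:,0]<.75)&(a[:,1]>-.4)&(a[:,1]<.25)&(a[:,2]<.2);a=a[k];c=c[k]
o=np.argsort(a[:,2]);a=a[o];c=c[o]
I=np.zeros((450,650,3),np.uint8)
I[((.75-a[:,0])*1000).astype(int).clip(0,449),((.25-a[:,1])*1000).astype(int).clip(0,649)]=c
I=cv2.dilate(I,np.ones((2,2)))
cv2.imwrite("pics/top.png",I)
```

```text
scene [ 322  159   60   84 2868] [0.554 0.144 0.164] ((549.73974609375, 153.1378173828125), (99.9608383178711, 238.42176818847656), 79.01548767089844)
tray scene [134 223  85  72 757] [ 0.495 -0.286  0.055] ((490.0664978027344, -276.93408203125), (191.86158752441406, 162.03662109375), 82.38356018066406)
side [ 206  149   58   35 1116] [0.477 0.158 0.164] ((485.5476379394531, 164.38397216796875), (101.70299530029297, 105.175048828125), 79.76976776123047)
tray side [314 261 121 110 907] [ 0.484 -0.284  0.054] ((490.0243225097656, -276.6625671386719), (191.21826171875, 162.19171142578125), 82.2804183959961)
tray side [361 330  18  16 130] [ 0.438 -0.314  0.055] ((441.4961853027344, -312.4928283691406), (27.92549705505371, 32.96581268310547), 19.6719913482666)
```

View pics/top.png

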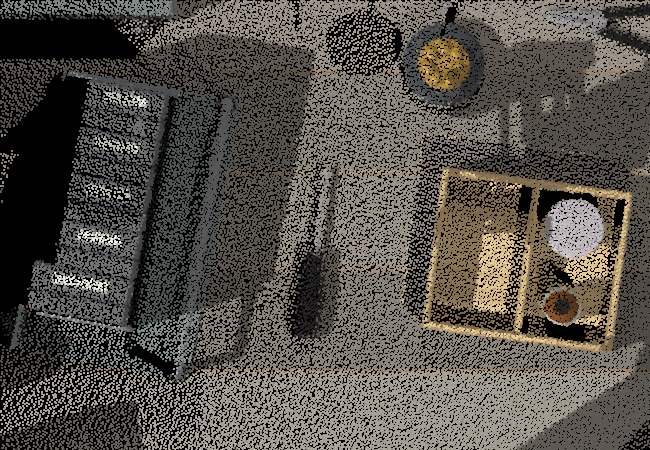

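The top view shows the tray's empty bay as the left one, col 485 / row 250. The row's nearest case (col 65, row 280) stands out to the back. I fit the rack frame and check this.

Run:
```python
from h import *
a=np.concatenate([np.load(n+"0.npy").reshape(-1,3) for n in("scene","side")])
k=(abs(a[:,2]-.164)<.004)&(a[:,0]>.4)&(a[:,0]<.68)&(a[:,1]>.03)&(a[:,1]<.25);P=a[k]
yaw=np.radians(79.5)
for it in range(3):
    ex=np.array([np.cos(yaw),np.sin(yaw)]);ey=np.array([-ex[1],ex[0]])
    q=np.c_[P[:,:2]@ex,P[:,:2]@ey]
    b=np.round(q[:,1]/.006).astype(int);F=[]
    for i in np.unique(b):
        s=q[b==i]
        if len(s)>25:F.append((i*.006,np.percentile(s[:,0],2),np.percentile(s[:,0],98),len(s)))
    F=np.array(F);sl=np.polyfit(F[:,0],F[:,1],1)[0];yaw-=np.arctan(sl)
print(np.degrees(yaw));print(F.round(4).tolist());print(np.percentile(q[:,1],[.2,99.8]))
for n in("scene","side"):
  X=np.load(n+"0.npy").reshape(-1,3)
  r=np.c_[X[:,:2]@ex,X[:,:2]@ey]
  for z,w in((.069+.005,.003),(.150,.003),(.09,.02),(.01,.02)):
    k=(abs(X[:,2]-z)<w)&(r[:,0]<F[:,1].mean()+(.14))&(r[:,0]>F[:,1].mean()-.09)&(abs(r[:,1]-F[:,0].mean())<.2)
    print(n,z,k.sum(),np.histogram(r[k,0],bins=np.arange(.09,.32,.01)),np.histogram(r[k,1],bins=np.arange(-.7,-.35,.01)) )
```

```text
79.49927136688733
[[-0.63, 0.2041, 0.2761, 65.0], [-0.624, 0.2027, 0.2787, 106.0], [-0.618, 0.2021, 0.2776, 96.0], [-0.612, 0.2018, 0.2774, 97.0], [-0.606, 0.2013, 0.2796, 96.0], [-0.6, 0.2008, 0.2794, 93.0], [-0.594, 0.2015, 0.2778, 89.0], [-0.588, 0.2017, 0.2772, 91.0], [-0.582, 0.2044, 0.2774, 85.0], [-0.576, 0.2022, 0.2775, 88.0], [-0.57, 0.2033, 0.2792, 85.0], [-0.564, 0.2031, 0.279, 77.0], [-0.558, 0.2025, 0.2779, 79.0], [-0.552, 0.2023, 0.2782, 71.0], [-0.546, 0.2039, 0.2788, 70.0], [-0.54, 0.203, 0.2784, 63.0], [-0.534, 0.204, 0.2791, 71.0], [-0.528, 0.2027, 0.2778, 75.0], [-0.522, 0.2035, 0.2792, 70.0], [-0.516, 0.2027, 0.2795, 68.0], [-0.51, 0.203, 0.2791, 74.0], [-0.504, 0.2026, 0.2772, 61.0], [-0.498, 0.2031, 0.2803, 71.0], [-0.492, 0.2025, 0.2774, 91.0], [-0.486, 0.2029, 0.2789, 123.0], [-0.48, 0.2031, 0.2783, 119.0], [-0.474, 0.204, 0.2791, 125.0], [-0.468, 0.2026, 0.278, 122.0], [-0.462, 0.2013, 0.2795, 127.0], [-0.456, 0.2027, 0.2789, 111.0], [-0.45, 0.2014, 0.2782, 121.0], [-0.444, 0.2029, 0.2912, 114.0], [-0.438, 0.2031, 0.2972, 162.0], [-0.432, 0.202, 0.2987, 149.0
[... 5543 characters left out ...]
, 165, 715, 182,
       163, 166, 138, 125, 113, 106,  86,  79, 179]), array([0.09, 0.1 , 0.11, 0.12, 0.13, 0.14, 0.15, 0.16, 0.17, 0.18, 0.19,
       0.2 , 0.21, 0.22, 0.23, 0.24, 0.25, 0.26, 0.27, 0.28, 0.29, 0.3 ,
       0.31])) (array([179, 154, 114,  89,  79,  63,  83, 122, 101, 102, 109, 103, 108,
       107, 109, 109, 108, 111, 116, 113, 121, 112, 117, 120, 119, 123,
       122, 124, 118, 127, 211, 241, 226, 236]), array([-0.7 , -0.69, -0.68, -0.67, -0.66, -0.65, -0.64, -0.63, -0.62,
       -0.61, -0.6 , -0.59, -0.58, -0.57, -0.56, -0.55, -0.54, -0.53,
       -0.52, -0.51, -0.5 , -0.49, -0.48, -0.47, -0.46, -0.45, -0.44,
       -0.43, -0.42, -0.41, -0.4 , -0.39, -0.38, -0.37, -0.36]))
```

```bash
cat >> h.py <<'E'
yaw=np.radians(79.5);ex=np.array([np.cos(yaw),np.sin(yaw),0]);ey=np.array([-ex[1],ex[0],0]);ez=np.array([0,0,1.])
U0,V0=0.2410,-0.5126
def rk(x,y,z): return (U0+x)*ex+(V0+y)*ey+z*ez   # rack -> world
def torack(p): p=np.asarray(p);return np.stack([p@ex-U0,p@ey-V0,p[...,2]],-1)
def down(phi): # tool pointing down, tool y at world angle phi (deg)
    return (R.from_euler('z',phi-90,degrees=True)*R.from_matrix(np.c_[[0,1,0],[1,0,0],[0,0,-1]])*R.identity()) if False else R.from_euler('xyz',[180,0,phi+90],degrees=True)
def rel(*targets):
    s=robot.observe();p0=s["tool_pos"];R0=R.from_euler('xyz',s["tool_rot"])
    print("t",round(s["time"],2),"tcp",p0.round(4),"rack",torack(p0).round(4),"rpy",np.degrees(s["tool_rot"]).round(1),"F",s["contact_force"].round(2),"q",s["qpos"].round(2),"open",round(s["opening"],4))
    for p,Rt in targets:
        d=R0.inv().apply(np.asarray(p)-p0)/.1;w=(R0.inv()*Rt).as_rotvec()/np.pi
        print(np.r_[d,w].round(3).tolist(), "steps>=",round(max(np.linalg.norm(d)*.1/.0625,np.linalg.norm(w)*180/10.7),1))
E
python3 - <<'E'
from h import *
a=np.concatenate([np.load(n+"0.npy").reshape(-1,3) for n in("scene","side")])
r=torack(a)
for lo,hi in((.066,.12),(.12,.2),):
  k=(r[:,0]>lo)&(r[:,0]<hi)&(abs(r[:,1]-.094)<.12)&(r[:,2]>.05)&(r[:,2]<.22)
  print(lo,k.sum(), np.round([r[k].min(0),r[k].max(0)],3) if k.any() else 0)
m=cv2.inRange(cv2.cvtColor(cv2.imread("pics/side0.png"),cv2.COLOR_BGR2HSV),(3,150,120),(15,255,255))>0
o=torack(np.load("side0.npy")[m]);o=o[(o[:,0]<.4)&(o[:,0]>0)]
print("orange max",o[:,2].max(),"near",o[o[:,0]<.2][:,:2].min(0) if (o[:,0]<.2).any() else o.min(0))
print(down(0).as_euler('xyz'))
T=down(79.5)
rel((rk(.091,.094,.23),T),(rk(.091,.094,.14),T))
E
```

```text
0.066 3 [[0.072 0.131 0.05 ]
 [0.078 0.138 0.051]]
0.12 2665 [[0.138 0.043 0.05 ]
 [0.2   0.214 0.166]]
orange max 0.1646695849783547 near [ 0.04327864 -0.072855  ]
[3.14159265 0.         1.57079633]
t 0.1 tcp [5.246e-01 1.000e-04 2.261e-01] rack [-0.1453 -0.0032  0.2261] rpy [-179.9   -0.    90. ] F [ 0.52  0.32 -0.41] q [-0.15  0.34  1.52 -0.    1.28 -0.15] open 0.0916
[2.501, -0.525, -0.038, -0.0, -0.0, -0.442] steps>= 7.4
[2.501, -0.524, 0.862, -0.0, -0.0, -0.442] steps>= 7.4
```

Request:
move_arm(motion=[[1, -0.2, 0, 0, 0, 0], [1, -0.2, 0, 0, 0, 0], [1, -0.2, 0, 0, 0, 0]], fingers=-1, newtons=20)

```text
time: 0.48
tool_pos: [0.5042, 0.1022, 0.2265]
tool_rot: [-3.141, -0.0, 1.574]
contact_force: [-0.6, 0.0, -0.1]
opening: 0.0665
grip_force: 0.0
```

Request:
move_arm(motion=[[1, -0.2, 0, 0, 0, 0], [1, -0.2, 0, 0, 0, 0], [1, -0.2, 0, 0, 0, 0]])

```text
time: 0.85
tool_pos: [0.4847, 0.2012, 0.2264]
tool_rot: [-3.141, 0.0, 1.574]
contact_force: [0.5, -0.4, 0.8]
opening: 0.0363
grip_force: 0.0
```

Request:
move_arm(motion=[[0.5, -0.125, 0, 0, 0, -0.442], [0.5, -0.125, 0, 0, 0, -0.442], [0.5, -0.125, 0, 0, 0, -0.442], [0.5, -0.125, 0, 0, 0, -0.442], [0.5, -0.125, 0, 0, 0, -0.442], [0.5, -0.125, 0, 0, 0, -0.442], [0.5, -0.125, 0, 0, 0, -0.442], [0.5, -0.125, 0, 0, 0, -0.442], [0.5, -0.125, 0, 0, 0, -0.442], [0.5, -0.125, 0, 0, 0, -0.442]])

```text
time: 2.1
tool_pos: [0.4729, 0.2491, 0.2266]
tool_rot: [-3.141, 0.0, 2.957]
contact_force: [0.4, 0.5, -0.5]
opening: 0.0006
grip_force: 0.0
```

Run:
```python
from h import *
c=cam("wrist");save(c,"w1.png");X=cloud(c);r=torack(X)
m=(abs(r[...,2]-.164)<.006)&(r[...,0]<.08)&(r[...,0]>-.06)
q=r[m];print(m.sum(),np.percentile(q,[1,99],axis=0).round(4))
d=q[q[:,0]>.048];print("deep back strip",len(d),np.percentile(d,[2,50,98],axis=0).round(4) if len(d) else 0)
T=down(79.5)
rel((rk(.091,.094,.14),T))
```

```text
12420 [[-0.0373  0.006   0.1594]
 [ 0.0602  0.1169  0.1658]]
deep back strip 1307 [[0.0483 0.0786 0.1593]
 [0.0548 0.0984 0.164 ]
 [0.061  0.1166 0.1655]]
t 2.15 tcp [0.4728 0.2493 0.2266] rack [0.0903 0.0931 0.2266] rpy [-180.     0.   169.4] F [-0.68 -0.55 -0.27] q [ 0.34  0.36  1.5  -0.    1.28 -1.04] open 0.0003
[0.009, 0.007, 0.866, -0.0, 0.0, -0.0] steps>= 1.4
```

Request:
move_arm(motion=[[-0.01, 0, 0.45, 0, 0, 0], [-0.01, 0, 0.88, 0, 0, 0], [-0.01, 0, 0.88, 0, 0, 0], [-0.01, -0.08, 0.88, 0, 0, 0], [-0.01, -0.12, 0.87, 0, 0, 0], [-0.01, -0.16, 0.85, 0, 0, 0], [-0.01, -0.2, 0.83, 0, 0, 0], [-0.01, -0.24, 0.81, 0, 0, 0], [-0.01, -0.28, 0.79, 0, 0, 0], [-0.01, -0.28, 0.79, 0, 0, 0]])

```text
time: 3.4
tool_pos: [0.4685, 0.2221, 0.1479]
tool_rot: [3.142, 0.0, 2.959]
contact_force: [0.8, 1.5, 0.7]
opening: 0.0005
grip_force: 0.6
```

Run:
```python
from h import *
c=cam("side");save(c,"s2.png")
X=torack(cloud(c));m=(X[...,2]>.15)&(X[...,2]<.2)&(X[...,0]<.07)&(X[...,0]>-.1)&(abs(X[...,1]-.094)<.02)
q=X[m];print(len(q),np.percentile(q,[1,50,99],axis=0).round(4))
rel()
```

```text
521 [[-0.0556  0.0749  0.1515]
 [-0.0216  0.0947  0.167 ]
 [ 0.0412  0.1135  0.173 ]]
t 3.45 tcp [0.4685 0.2222 0.1478] rack [0.0629 0.0924 0.1478] rpy [180.    0.  169.5] F [1.46 0.77 0.64] q [ 0.3   0.41  1.66  0.    1.07 -1.09] open 0.0007
```

View pics/s2.png

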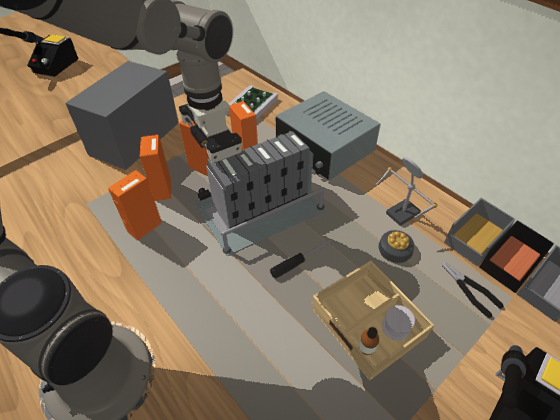

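The image shows the nearest case tilting forward, around (225,190), with the other four still. I continue.

Request:
move_arm(motion=[[0.01, -0.08, -0.03, 0, 0, 0], [0.01, -0.16, -0.07, 0, 0, 0], [0.01, -0.24, -0.1, 0, 0, 0], [0.01, -0.32, -0.13, 0, 0, 0], [0.01, -0.39, -0.15, 0, 0, 0], [0.01, -0.46, -0.17, 0, 0, 0], [0.01, -0.53, -0.19, 0, 0, 0], [0.01, -0.59, -0.2, 0, 0, 0], [0.01, -0.64, -0.2, 0, 0, 0], [0.01, -0.68, -0.21, 0, 0, 0], [0.01, -0.72, -0.21, 0, 0, 0], [0.01, -0.72, -0.21, 0, 0, 0]])

```text
time: 4.95
tool_pos: [0.4544, 0.1515, 0.1687]
tool_rot: [-3.142, -0.0, 2.959]
contact_force: [-0.2, 0.3, -0.3]
opening: 0.0003
grip_force: 0.0
```

```bash
cat >> h.py <<'E'
def look(n="side",y=.094,hw=.02):
    c=cam(n);X=torack(cloud(c));m=(X[...,2]>.03)&(X[...,2]<.21)&(X[...,0]<-.046)&(X[...,0]>-.2)&(abs(X[...,1]-y)<hw)
    q=X[m];return c,q
E
python3 - <<'E'
from h import *
c,q=look()
b=np.round(q[:,2]/.01)*.01
for z in np.unique(b): print(round(z,2),(b==z).sum(),q[b==z][:,0].min().round(4),np.median(q[b==z][:,0]).round(4))
rel()
E
```

```text
0.03 5 -0.0568 -0.056
0.04 12 -0.0633 -0.0606
0.05 12 -0.0684 -0.0651
0.06 14 -0.074 -0.0719
0.07 71 -0.1055 -0.1017
0.08 23 -0.1036 -0.0844
0.09 11 -0.0918 -0.0884
0.1 13 -0.0989 -0.0961
0.11 18 -0.1038 -0.1015
0.12 15 -0.109 -0.1074
0.13 16 -0.1146 -0.1135
0.14 53 -0.1205 -0.1166
0.15 159 -0.1206 -0.1064
0.16 151 -0.1019 -0.0893
0.17 154 -0.0845 -0.0725
0.18 144 -0.0701 -0.0557
0.19 18 -0.0508 -0.0478
t 5.0 tcp [0.4544 0.1516 0.1687] rack [-0.0091  0.0935  0.1687] rpy [180.    0.  169.5] F [ 0.77  0.21 -0.48] q [ 0.16  0.32  1.73  0.    1.09 -1.23] open 0.0006
```

Request:
move_arm(motion=[[0, -0.04, 0, 0, 0, 0], [0, -0.08, 0, 0, 0, 0], [0, -0.12, 0, 0, 0, 0], [0, -0.16, 0, 0, 0, 0], [0, -0.2, 0, 0, 0, 0], [0, -0.2, 0, 0, 0, 0]])

```text
time: 5.75
tool_pos: [0.4508, 0.1317, 0.1688]
tool_rot: [3.142, 0.0, 2.959]
contact_force: [-0.2, -0.4, -0.5]
opening: 0.0005
grip_force: 0.0
```

Run:
```python
from h import *
c,q=look()
b=np.round(q[:,2]/.01)*.01
for z in np.unique(b): print(round(z,2),(b==z).sum(),q[b==z][:,0].min().round(4),np.median(q[b==z][:,0]).round(4))
rel()
```

```text
0.07 53 -0.1056 -0.1028
0.08 7 -0.103 -0.1021
0.1 2 -0.1217 -0.1208
0.12 2 -0.1378 -0.1373
0.13 90 -0.1415 -0.1363
0.14 129 -0.1364 -0.1261
0.15 129 -0.1223 -0.1139
0.16 131 -0.1121 -0.1017
0.17 126 -0.0976 -0.089
0.18 125 -0.0872 -0.0771
0.19 36 -0.074 -0.0701
t 5.8 tcp [0.4508 0.1319 0.1688] rack [-0.0292  0.0934  0.1688] rpy [180.    0.  169.5] F [-0.92  0.58  0.33] q [ 0.12  0.3   1.76  0.    1.08 -1.27] open 0.0007
```

Request:
move_arm(motion=[[0, 0, -0.5, 0, 0, 0], [0, 0, -1, 0, 0, 0], [0, -0.6, -1, 0, 0, 0], [0, -1, -1, 0, 0, 0], [0, -1, -1, 0, 0, 0]], fingers=1)

```text
time: 6.42
tool_pos: [0.4324, 0.0319, 0.269]
tool_rot: [-3.141, 0.001, 2.956]
contact_force: [0.1, 1.4, 1.0]
opening: 0.0457
grip_force: 0.0
```

```bash
cat >> h.py <<'E'
RK=R.from_euler('z',79.5,degrees=True)
def tilt(t): # tool aligned with a case tilted by t deg out over the rail
    s,c=np.sin(np.radians(t)),np.cos(np.radians(t))
    return RK*R.from_matrix(np.array([[c,0,s],[0,-1,0],[s,0,-c]]))
E
python3 - <<'E'
from h import *
for n in("side","scene"):
    c=cam(n);X=torack(cloud(c));m=(X[...,2]>.12)&(X[...,2]<.2)&(X[...,0]<-.05)&(X[...,0]>-.16)&(abs(X[...,1]-.094)<.04)
    q=X[m];
    # top plane: z = a + b x
    for _ in range(3):
        A=np.c_[q[:,0],np.ones(len(q))];p=np.linalg.lstsq(A,q[:,2],rcond=None)[0];q=q[abs(A@p-q[:,2])<.004]
    print(n,len(q),"tilt",np.degrees(np.arctan(p[0])),"z at x=-.1:",p@[-.1,1],np.percentile(q,[.5,99.5],axis=0).round(4))
print(np.linalg.det(tilt(40).as_matrix()))
rel((rk(-.140,.094,.24),tilt(40)),(rk(-.140,.094,.24),tilt(20)))
E
```

```text
side 398 tilt 36.27386486779761 z at x=-.1: 0.15855484695679 [[-0.1406  0.0721  0.1285]
 [-0.0829  0.1175  0.1704]]
scene 188 tilt 26.117004909187813 z at x=-.1: 0.15177041207467015 [[-0.1384  0.0697  0.1301]
 [-0.0503  0.1172  0.1771]]
1.0000000000000004
t 6.53 tcp [0.4328 0.0337 0.2688] rack [-0.129   0.0932  0.2688] rpy [180.    0.  169.5] F [-0.34 -0.81 -0.36] q [-0.1   0.14  1.68  0.    1.33 -1.49] open 0.0538
[0.008, -0.111, 0.288, -0.174, 0.174, 0.478] steps>= 9.0
[0.008, -0.111, 0.288, -0.087, 0.087, 0.494] steps>= 8.6
```

Request:
move_arm(motion=[[0, -0.1, 0.2, -0.174, 0.174, 0.478], [0, -0.1, 0.2, -0.174, 0.174, 0.478], [0, -0.1, 0.2, -0.174, 0.174, 0.478], [0, -0.1, 0.2, -0.174, 0.174, 0.478], [0, -0.1, 0.2, -0.174, 0.174, 0.478], [0, -0.1, 0.2, -0.174, 0.174, 0.478], [0, -0.1, 0.2, -0.174, 0.174, 0.478], [0, -0.1, 0.2, -0.174, 0.174, 0.478], [0, -0.1, 0.2, -0.174, 0.174, 0.478], [0, -0.1, 0.2, -0.174, 0.174, 0.478], [0, -0.1, 0.2, -0.174, 0.174, 0.478]])

```text
time: 7.9
tool_pos: [0.4312, 0.0242, 0.2489]
tool_rot: [3.14, -0.697, 1.393]
contact_force: [-0.0, 1.0, 0.4]
opening: 0.0918
grip_force: 0.0
```

Run:
```python
from h import *
c=cam("wrist");save(c,"w3.png");X=torack(cloud(c))
m=(X[...,2]>.12)&(X[...,2]<.2)&(X[...,0]<-.055)&(X[...,0]>-.16)&(abs(X[...,1]-.094)<.04)
q=X[m]
for _ in range(3):
    A=np.c_[q[:,0],np.ones(len(q))];p=np.linalg.lstsq(A,q[:,2],rcond=None)[0];q=q[abs(A@p-q[:,2])<.003]
print(len(q),"tilt",np.degrees(np.arctan(p[0])),"z at x=-.1:",p@[-.1,1],np.percentile(q,[.5,99.5],axis=0).round(4))
rel((rk(-.134,.094,.194),tilt(40)),(rk(-.076,.094,.125),tilt(40)))
```

```text
5738 tilt 39.63023210782843 z at x=-.1: 0.16102179734051017 [[-0.1194  0.0718  0.1446]
 [-0.0636  0.1166  0.1898]]
t 7.95 tcp [0.4313 0.0242 0.2489] rack [-0.1386  0.093   0.2489] rpy [179.9 -40.   79.8] F [-0.46  0.25  0.6 ] q [-0.6   0.23  1.84  0.63  1.43 -0.63] open 0.0921
[-0.317, -0.011, 0.451, -0.0, 0.0, 0.001] steps>= 0.9
[-0.316, -0.01, 1.352, -0.0, 0.0, 0.001] steps>= 2.2
```

View pics/w3.png

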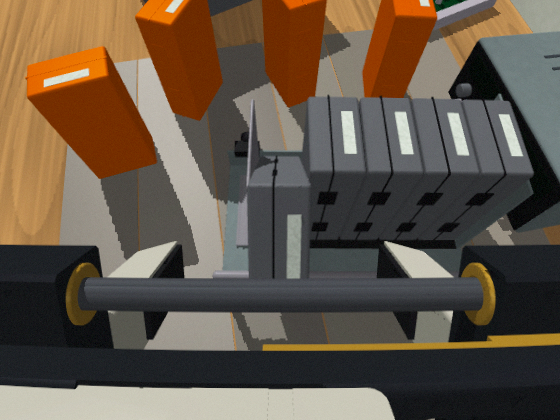

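The view shows the deep case leaning at (280,215) between the open fingers, with the neighbours upright.

Request:
move_arm(motion=[[-0.32, -0.01, 0.3, 0, 0, 0], [-0.32, -0.01, 0.6, 0, 0, 0], [-0.32, -0.01, 0.95, 0, 0, 0], [-0.32, -0.01, 0.95, 0, 0, 0]])

```text
time: 8.45
tool_pos: [0.4357, 0.0617, 0.1546]
tool_rot: [-3.138, -0.699, 1.39]
contact_force: [1.0, -0.6, 0.7]
opening: 0.0922
grip_force: 0.0
```

Request:
move_arm(motion=[[0, 0, 0.2, 0, 0, 0], [0, 0, 0.4, 0, 0, 0], [0, 0, 0.4, 0, 0, 0]])

```text
time: 8.82
tool_pos: [0.4413, 0.0855, 0.1252]
tool_rot: [3.141, -0.699, 1.39]
contact_force: [0.7, 0.2, 0.1]
opening: 0.0919
grip_force: 0.0
```

Run:
```python
from h import *
rel((rk(-.076,.094,.125),tilt(40)))
```

```text
t 8.82 tcp [0.4413 0.0855 0.1252] rack [-0.0765  0.0942  0.1252] rpy [180.  -40.   79.7] F [0.73 0.21 0.1 ] q [-0.46  0.41  2.02  0.77  1.09 -0.79] open 0.0919
[0.003, 0.002, 0.005, -0.0, -0.0, 0.001] steps>= 0.0
```

Close the fingers.

Request:
move_arm(motion=[[0, 0, 0, 0, 0, 0], [0, 0, 0, 0, 0, 0], [0, 0, 0, 0, 0, 0], [0, 0, 0, 0, 0, 0], [0, 0, 0, 0, 0, 0], [0, 0, 0, 0, 0, 0], [0, 0, 0, 0, 0, 0]], fingers=-1, newtons=30)

```text
time: 9.7
tool_pos: [0.4411, 0.0853, 0.1248]
tool_rot: [-3.141, -0.698, 1.388]
contact_force: [-0.2, -0.6, 1.3]
opening: 0.0461
grip_force: 30.0
```

Run:
```python
from h import *
s=robot.observe();print(s["opening"],s["grip_force"],s["torque"])
p=s["tool_pos"];Rm=R.from_euler('xyz',s["tool_rot"])
rel((p+.1*ez,Rm),(p+.1*ez-.06*ex,Rm))
```

```text
0.04614024862060339 29.994471967220306 [-0.32252762  0.15551639  0.03708341]
t 9.7 tcp [0.4411 0.0853 0.1248] rack [-0.0768  0.0944  0.1248] rpy [-180.   -40.    79.5] F [-0.22 -0.59  1.26] q [-0.46  0.41  2.02  0.77  1.09 -0.79] open 0.0461
[0.643, -0.0, -0.766, 0.0, 0.0, 0.0] steps>= 1.6
[0.184, -0.0, -1.152, 0.0, 0.0, 0.0] steps>= 1.9
```

Request:
move_arm(motion=[[0.05, 0, -0.06, 0, 0, 0], [0.13, 0, -0.15, 0, 0, 0], [0.23, 0, -0.27, 0, 0, 0], [0.35, 0, -0.42, 0, 0, 0], [0.48, 0, -0.57, 0, 0, 0], [0.6, 0, -0.72, 0, 0, 0], [0.74, 0, -0.88, 0, 0, 0], [0.74, 0, -0.88, 0, 0, 0]])

```text
time: 10.7
tool_pos: [0.4416, 0.0852, 0.2414]
tool_rot: [3.137, -0.697, 1.391]
contact_force: [-0.1, 0.0, -2.8]
opening: 0.0464
grip_force: 30.0
```

Run:
```python
from h import *
c=cam("scene");save(c,"s4.png")
s=robot.observe();print(s["opening"],s["grip_force"],s["torque"])
T=down(-97.65)
ty=np.array([.133,.991,0]);tx=np.array([.991,-.133,0])
rel((rk(-.14,.094,.25),tilt(0)),(np.r_[.496,-.231,.25],T))
```

```text
0.045606914118986604 29.993198812007904 [-0.7022117   0.10602076 -0.0038292 ]
t 10.75 tcp [0.4412 0.0853 0.2403] rack [-0.0768  0.0943  0.2403] rpy [179.9 -40.   79.6] F [-0.33  0.53 -2.12] q [-0.46  0.22  1.89  0.69  1.33 -0.55] open 0.0456
[-0.422, 0.003, -0.48, 0.0, -0.222, 0.0] steps>= 3.7
[-2.246, 1.114, -2.006, -0.168, -0.177, 0.463] steps>= 8.8
```

View pics/s4.png

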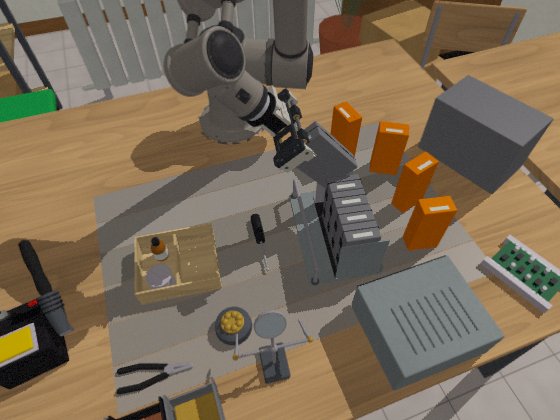

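Request:
move_arm(motion=[[-0.25, 0, -0.22, 0, 0, 0], [-0.55, 0, -0.5, 0, 0, 0], [-0.7, 0, -0.65, 0, -0.05, 0], [-0.7, 0, -0.65, 0, -0.1, 0], [-0.7, 0, -0.65, 0, -0.16, 0], [-0.7, 0, -0.65, 0, -0.222, 0], [-0.7, 0, -0.65, 0, -0.222, 0]])

```text
time: 11.62
tool_pos: [0.4235, -0.0058, 0.2441]
tool_rot: [-3.14, -0.001, 1.394]
contact_force: [0.3, 1.4, -2.1]
opening: 0.046
grip_force: 30.0
```

Run:
```python
from h import *
s=robot.observe();print(s["opening"],s["grip_force"])
rel((np.r_[.496,-.231,.25],down(-97.65)))
```

```text
0.046036494116228 29.999625384807587
t 11.62 tcp [ 0.4235 -0.0058  0.2441] rack [-0.1695  0.0951  0.2441] rpy [-1.799e+02 -1.000e-01  7.990e+01] F [ 0.26  1.36 -2.08] q [-0.2   0.14  1.75  0.    1.26 -0.02] open 0.046
[-2.089, 1.11, -0.064, -0.001, -0.0, 0.486] steps>= 8.2
```

Request:
move_arm(motion=[[-0.3, 0.15, 0, 0, 0, 0], [-0.7, 0.37, 0, 0, 0, 0], [-1, 0.55, 0, 0, 0, 0], [-1, 0.55, 0, 0, 0, 0]])

```text
time: 12.12
tool_pos: [0.4594, -0.1194, 0.2429]
tool_rot: [-3.139, -0.004, 1.384]
contact_force: [-0.1, 0.7, -2.7]
opening: 0.0458
grip_force: 30.0
```

Request:
move_arm(motion=[[-0.35, 0.15, 0, 0, 0, 0.03], [-0.7, 0.37, 0, 0, 0, 0.08], [-1, 0.55, 0, 0, 0, 0.13], [-1.0, 0.55, 0, 0, 0, 0.18], [-1.0, 0.55, 0, 0, 0, 0.23], [-1.0, 0.55, 0, 0, 0, 0.28], [-1.0, 0.55, 0, 0, 0, 0.33], [-1.0, 0.55, 0, 0, 0, 0.38], [-1.0, 0.55, 0, 0, 0, 0.43], [-1.0, 0.55, 0, 0, 0, 0.486], [-1.0, 0.55, 0, 0, 0, 0.486], [-1.0, 0.55, 0, 0, 0, 0.486]])

```text
time: 13.62
tool_pos: [0.4952, -0.225, 0.2438]
tool_rot: [-3.139, 0.001, -0.136]
contact_force: [0.4, 0.4, -2.7]
opening: 0.0458
grip_force: 30.0
```

Run:
```python
from h import *
c=cam("side");save(c,"s5.png");X=cloud(c);hsv=cv2.cvtColor(c["image"],cv2.COLOR_RGB2HSV)
# case bottom region & verticality: grey points between z .13 and .24 near TCP
t=robot.observe()["tool_pos"]
d=X-t;m=(np.linalg.norm(d[...,:2],axis=-1)<.09)&(X[...,2]>.1)&(X[...,2]<.235)&(hsv[...,1]<70)
a=np.radians(-7.65);e=np.array([np.cos(a),np.sin(a)]);n=np.array([-e[1],e[0]])
q=d[m];u=q[:,:2]@e;v=q[:,:2]@n
for z in np.arange(.12,.24,.02):
    k=abs(X[m][:,2]-z)<.006
    if k.sum()>10: print(round(z,2),k.sum(),np.percentile(u[k],[2,98]).round(4),np.percentile(v[k],[2,98]).round(4))
print("zmin",np.percentile(X[m][:,2],.5))
rel((np.r_[.496,-.231,.123],down(-97.65)))
```

```text
0.14 146 [-0.0515  0.0425] [-0.023  0.019]
0.16 185 [-0.0519  0.0443] [-0.0231  0.0192]
0.18 195 [-0.0522  0.0438] [-0.0233  0.0192]
0.2 210 [-0.051   0.0442] [-0.0233  0.019 ]
0.22 175 [-0.0507  0.036 ] [-0.0232  0.0187]
zmin 0.13034525836619013
t 13.68 tcp [ 0.4953 -0.225   0.2439] rack [-0.372  -0.0154  0.2439] rpy [-179.9    0.    -7.8] F [ 0.08 -0.23 -2.05] q [-0.57  0.37  1.44  0.    1.34  1.14] open 0.0459
[0.016, 0.061, 1.209, -0.001, 0.0, -0.001] steps>= 1.9
```

View pics/s5.png

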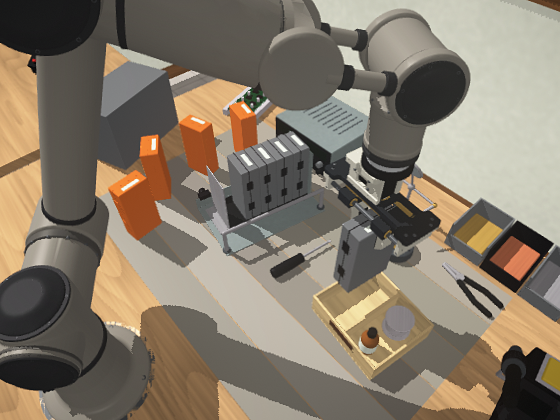

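The case hangs upright at (362,250) over the empty bay, and the other four stand. I lower it.

Request:
move_arm(motion=[[0.02, 0.06, 0, 0, 0, 0], [0.02, 0.06, 0.3, 0, 0, 0], [0.02, 0.06, 0.6, 0, 0, 0], [0.02, 0.06, 0.9, 0, 0, 0], [0.02, 0.06, 1, 0, 0, 0], [0.02, 0.06, 1, 0, 0, 0]])

```text
time: 14.42
tool_pos: [0.4968, -0.2314, 0.1442]
tool_rot: [-3.14, 0.001, -0.139]
contact_force: [0.3, 0.1, -1.2]
opening: 0.0459
grip_force: 30.0
```

Request:
move_arm(motion=[[0, 0, 0.05, 0, 0, 0], [0, 0, 0.1, 0, 0, 0], [0, 0, 0.14, 0, 0, 0], [0, 0, 0.17, 0, 0, 0], [0, 0, 0.17, 0, 0, 0]])

```text
time: 15.05
tool_pos: [0.4966, -0.2311, 0.127]
tool_rot: [-3.14, 0.001, -0.139]
contact_force: [0.2, -0.8, -2.0]
opening: 0.046
grip_force: 30.0
```

Request:
move_arm(motion=[[0, 0, 0.02, 0, 0, 0], [0, 0, 0.04, 0, 0, 0], [0, 0, 0.05, 0, 0, 0], [0, 0, 0.05, 0, 0, 0]])

```text
time: 15.55
tool_pos: [0.4968, -0.2312, 0.1228]
tool_rot: [-3.141, -0.0, -0.139]
contact_force: [-1.9, 0.7, 5.0]
opening: 0.0461
grip_force: 30.0
```

Request:
move_arm(motion=[[0, 0, 0, 0, 0, 0], [0, 0, 0, 0, 0, 0], [0, 0, 0, 0, 0, 0], [0, 0, 0, 0, 0, 0], [0, 0, 0, 0, 0, 0], [0, 0, 0, 0, 0, 0]], fingers=1)

```text
time: 16.3
tool_pos: [0.4968, -0.2312, 0.1223]
tool_rot: [-3.141, 0.0, -0.139]
contact_force: [0.6, -0.4, 0.0]
opening: 0.0915
grip_force: 0.0
```

Request:
move_arm(motion=[[0, 0, -0.2, 0, 0, 0], [0, 0, -0.6, 0, 0, 0], [0, 0, -1, 0, 0, 0], [0, 0, -1, 0, 0, 0]])

```text
time: 16.8
tool_pos: [0.4982, -0.2322, 0.2256]
tool_rot: [3.14, -0.006, -0.139]
contact_force: [-0.1, 0.2, -1.0]
opening: 0.0915
grip_force: 0.0
```

Run:
```python
from h import *
c=cam("wrist");X=cloud(c);t=np.r_[.496,-.231,.165]
m=(abs(X[...,2]-.165)<.008)&(np.linalg.norm((X-t)[...,:2],axis=-1)<.08)
print("case top",m.sum(),np.median(X[m],0).round(4),X[m][:,2].std(),cv2.minAreaRect(X[m][:,:2].astype(np.float32)*1000))
c=cam("side");X=cloud(c);r=torack(X);
m=(abs(r[...,2]-.15)<.004)&(r[...,1]>.1)&(r[...,1]<.15)&(abs(r[...,0])<.07)
print("plate top",m.sum(),np.percentile(r[m],[2,50,98],axis=0).round(4))
rel((rk(0,.16,.23),down(-10.5)),(rk(0,.16,.23),down(-100.5)))
```

```text
case top 9516 [ 0.5075 -0.2327  0.1651] 0.0008307513339987272 ((503.97393798828125, -232.38888549804688), (46.26386642456055, 86.53141021728516), 82.11174774169922)
plate top 51 [[-0.0464  0.1189  0.1461]
 [-0.0037  0.121   0.1502]
 [ 0.0459  0.1225  0.1529]]
t 16.9 tcp [ 0.4966 -0.2312  0.2221] rack [-0.3779 -0.0178  0.2221] rpy [-179.9    0.    -8. ] F [ 0.07 -0.54 -0.54] q [-0.58  0.39  1.47  0.    1.29  1.13] open 0.0919
[-1.609, -3.854, -0.075, -0.0, -0.0, -0.486] steps>= 8.2
[-1.609, -3.854, -0.075, -0.0, 0.0, 0.014] steps>= 6.7
```

Request:
move_arm(motion=[[-0.2, -0.48, 0, 0, 0, 0], [-0.4, -0.96, 0, 0, 0, 0], [-0.4, -0.96, 0, 0, 0, 0]], fingers=-1)

```text
time: 17.27
tool_pos: [0.4689, -0.1277, 0.2212]
tool_rot: [-3.139, 0.003, -0.136]
contact_force: [0.6, -0.2, -0.1]
opening: 0.0664
grip_force: 0.0
```

Request:
move_arm(motion=[[-0.2, -0.48, 0, 0, 0, 0], [-0.4, -0.96, 0, 0, 0, 0], [-0.4, -0.96, 0, 0, 0, 0]])

```text
time: 17.65
tool_pos: [0.4431, -0.0282, 0.2217]
tool_rot: [-3.14, 0.002, -0.136]
contact_force: [0.0, -0.2, -0.4]
opening: 0.0364
grip_force: 0.0
```

Request:
move_arm(motion=[[-0.2, -0.48, 0, 0, 0, 0], [-0.4, -0.96, 0, 0, 0, 0], [-0.4, -0.96, 0, 0, 0, 0]])

```text
time: 18.02
tool_pos: [0.4175, 0.0718, 0.222]
tool_rot: [-3.141, 0.001, -0.136]
contact_force: [0.4, -1.3, 0.1]
opening: 0.0064
grip_force: 0.0
```

Request:
move_arm(motion=[[-0.2, -0.48, 0, 0, 0, 0.014], [-0.4, -0.96, 0, 0, 0, 0.014], [-0.4, -0.96, 0, 0, 0, 0.014], [-0.4, -0.96, 0, 0, 0, 0.014]])

```text
time: 18.52
tool_pos: [0.3924, 0.1699, 0.2223]
tool_rot: [-3.142, 0.0, -0.184]
contact_force: [0.3, 0.4, 0.6]
opening: 0.0002
grip_force: 0.0
```

Run:
```python
from h import *
rel((rk(0,.155,.113),down(-100.5)),(rk(0,.08,.113),down(-100.5)))
```

```text
t 18.52 tcp [0.3924 0.1699 0.2223] rack [-0.0024  0.1577  0.2223] rpy [-180.     0.   -10.5] F [0.26 0.36 0.63] q [0.23 0.17 1.78 0.   1.2  1.98] open 0.0002
[0.027, -0.024, 1.093, -0.0, 0.0, -0.0] steps>= 1.7
[0.777, -0.025, 1.093, -0.0, 0.0, -0.0] steps>= 2.1
```

Request:
move_arm(motion=[[0, -0.02, 0.5, 0, 0, 0], [0, -0.02, 1, 0, 0, 0], [0, -0.02, 1, 0, 0, 0]])

```text
time: 18.9
tool_pos: [0.3904, 0.171, 0.1203]
tool_rot: [3.139, 0.007, -0.186]
contact_force: [-0.9, -0.6, 0.4]
opening: 0.0004
grip_force: 0.0
```

Request:
move_arm(motion=[[0, 0, 0.09, 0, 0, 0], [0.1, 0, 0.09, 0, 0, 0], [0.2, 0, 0.09, 0, 0, 0], [0.27, 0, 0.09, 0, 0, 0], [0.34, 0, 0.09, 0, 0, 0], [0.41, 0, 0.09, 0, 0, 0], [0.48, 0, 0.09, 0, 0, 0], [0.55, 0, 0.09, 0, 0, 0], [0.61, 0, 0.09, 0, 0, 0], [0.66, 0, 0.09, 0, 0, 0], [0.7, 0, 0.09, 0, 0, 0], [0.7, 0, 0.09, 0, 0, 0]])

```text
time: 20.4
tool_pos: [0.4612, 0.1604, 0.1137]
tool_rot: [-3.14, -0.001, -0.183]
contact_force: [-0.3, -0.1, 0.1]
opening: 0.0004
grip_force: 0.0
```

```bash
cat > chk.py <<'E'
from h import *
rel()
for n in("side","scene"):
    c=cam(n);save(c,n+"_l.png");r=torack(cloud(c))
    m=(abs(r[...,2]-.15)<.003)&(r[...,1]>.05)&(r[...,1]<.15)&(r[...,0]>-.036)&(r[...,0]<.047);print(n,"plate",m.sum(),np.median(r[m][:,1]) if m.any() else 0)
    m=(abs(r[...,2]-.164)<.005)&(abs(r[...,1])<.13)&(r[...,0]>-.06)&(r[...,0]<.06);q=r[m];print("tops",len(q),np.percentile(q,[.5,99.5],axis=0).round(4).tolist())
E
python3 chk.py
```

```text
t 20.4 tcp [0.4612 0.1604 0.1137] rack [0.0008 0.0883 0.1137] rpy [-179.9   -0.   -10.5] F [-0.32 -0.09  0.07] q [0.18 0.4  1.78 0.   0.96 1.93] open 0.0004
side plate 0 0
tops 1328 [[-0.0408, -0.1168, 0.1593], [0.0387, 0.032, 0.1672]]
scene plate 2 0.07984537871847525
tops 2304 [[-0.0393, -0.1175, 0.1594], [0.0397, 0.0686, 0.1678]]
```

Request:
move_arm(motion=[[0.02, 0, 0, 0, 0, 0], [0.04, 0, 0, 0, 0, 0], [0.06, 0, 0, 0, 0, 0], [0.07, 0, 0, 0, 0, 0]])

```text
time: 21.0
tool_pos: [0.4671, 0.1593, 0.1137]
tool_rot: [-3.141, 0.001, -0.183]
contact_force: [-5.1, 2.4, 3.8]
opening: -0.0001
grip_force: 2.3
```

Request:
move_arm(motion=[[0.01, 0, 0, 0, 0, 0], [0.02, 0, 0, 0, 0, 0]])

```text
time: 21.25
tool_pos: [0.4689, 0.159, 0.1137]
tool_rot: [-3.141, 0.002, -0.183]
contact_force: [-5.7, 1.8, 4.3]
opening: 0.0005
grip_force: 3.1
```

Request:
move_arm(motion=[[0.01, 0, 0, 0, 0, 0], [0.01, 0, 0, 0, 0, 0]])

```text
time: 21.5
tool_pos: [0.4696, 0.1588, 0.1136]
tool_rot: [-3.141, 0.002, -0.183]
contact_force: [-6.3, 2.2, 4.0]
opening: 0.001
grip_force: 3.4
```

Request:
move_arm(motion=[[0.01, 0, 0, 0, 0, 0], [0.01, 0, 0, 0, 0, 0]])

```text
time: 21.75
tool_pos: [0.4702, 0.1587, 0.1136]
tool_rot: [-3.141, 0.003, -0.183]
contact_force: [-7.3, 2.0, 5.1]
opening: 0.0003
grip_force: 4.0
```

Request:
move_arm(motion=[[0.01, 0, 0, 0, 0, 0], [0.01, 0, 0, 0, 0, 0]])

```text
time: 22.0
tool_pos: [0.4702, 0.1587, 0.1136]
tool_rot: [-3.141, 0.005, -0.183]
contact_force: [-11.6, 2.8, 7.9]
opening: 0.0004
grip_force: 5.9
```

Request:
move_arm(motion=[[0.01, 0, 0, 0, 0, 0], [0.01, 0, 0, 0, 0, 0]])

```text
time: 22.25
tool_pos: [0.4701, 0.1587, 0.1136]
tool_rot: [-3.141, 0.007, -0.183]
contact_force: [-15.2, 3.3, 10.9]
opening: 0.0003
grip_force: 7.8
```

```bash
python3 chk.py
```

```text
t 22.25 tcp [0.4701 0.1587 0.1136] rack [0.0007 0.0793 0.1136] rpy [-180.     0.4  -10.5] F [-15.24   3.33  10.85] q [0.17 0.42 1.75 0.   0.97 1.92] open 0.0003
side plate 0 0
tops 1236 [[-0.0409, -0.1166, 0.1596], [0.04, 0.0226, 0.1675]]
scene plate 0 0
tops 2232 [[-0.0392, -0.1182, 0.1598], [0.0397, 0.0609, 0.168]]
```

View pics/scene_l.png

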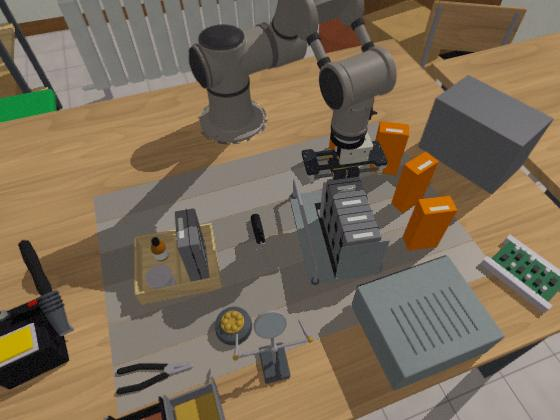

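The row is tight at (350,225) and the deep case stands upright in its bay at (190,245). The plate stopped moving and the force rose. I back off.

Request:
move_arm(motion=[[-0.03, 0, 0, 0, 0, 0], [-0.15, 0, 0, 0, 0, 0], [-0.4, 0, 0, 0, 0, 0], [-0.4, 0, 0, 0, 0, 0], [-0.4, 0, -0.5, 0, 0, 0], [-0.4, 0, -1, 0, 0, 0], [-0.4, 0, -1, 0, 0, 0], [-0.4, 0, -1, 0, 0, 0]])

```text
time: 23.35
tool_pos: [0.4344, 0.1651, 0.2132]
tool_rot: [-3.141, 0.0, -0.183]
contact_force: [-1.0, 1.1, -0.1]
opening: 0.0008
grip_force: 0.0
```

```bash
python3 chk.py
python3 - <<'E'
import numpy as np
from h import *
X=cloud(cam("scene"));t=np.r_[.496,-.231,.165]
m=(abs(X[...,2]-.165)<.01)&(np.linalg.norm((X-t)[...,:2],axis=-1)<.08)
print("case top",m.sum(),np.median(X[m],0).round(4),cv2.minAreaRect(X[m][:,:2].astype(np.float32)*1000))
E
```

```text
t 23.35 tcp [0.4344 0.1651 0.2132] rack [0.0005 0.1156 0.2132] rpy [-179.9    0.   -10.5] F [-0.98  1.06 -0.11] q [0.2  0.24 1.7  0.   1.19 1.95] open 0.0008
side plate 59 0.06644684424912212
tops 1722 [[-0.0409, -0.1167, 0.1594], [0.0395, 0.0654, 0.1677]]
scene plate 0 0
tops 2268 [[-0.0393, -0.1182, 0.1594], [0.0395, 0.0637, 0.168]]
case top 836 [ 0.5031 -0.23    0.1654] ((497.549560546875, -229.80198669433594), (45.78111267089844, 101.25289916992188), 82.0820083618164)
```

View pics/side_l.png

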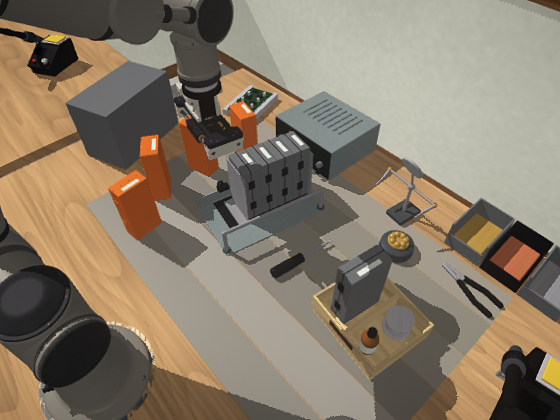

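The picture shows four cases tight and upright at (270,175) and the deep case upright in the bay at (360,290). The arm is clear.

```bash
python3 -c "
from cell import robot
print(robot.hand_in())"
```

```text
the job is handed in; nothing more can be done
None
```

The job is handed in at about 23.5 s of the 72 s allowed: the deep case stands upright in the empty tray bay, the end plate is pushed in about 53 mm until the row was tight, and the four remaining cases are upright.

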